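# Slide a wet-painted bowl on its bat into the drying bay

### The arm

A 6-joint arm with a two-finger parallel gripper is mounted at the origin on the work surface. World frame = base frame: x ahead of the robot, y to its left, z up, the work surface at z = 0. Lengths are in m, angles in degrees, forces in N, time in s.
With the tool pointing down it reaches from about 0.35 to 0.875 m from the base axis. Payload 4.2 kg.
Tool frame: the origin (TCP) lies midway between the tips of the shut fingers; the grasp point (between the pads) lies 19 mm behind it; z points along the fingers, y is the line along which they close (so a half turn about z gives the same grasp; the last joint's range is limited). The gripper opens to 87 mm and grips with 3 to 60 N. Pads are 19 mm wide; open, the fingers measure 117 mm over their backs; the gripper's body (75 mm by 190 mm) begins 51 mm behind the grasp point.
Start: joints at [89.702, 22.042, 0.453, 0, -68.411, -14.817], TCP at [0.163, 0.603, 0.223] pointing down, gripper open.
Joint ranges: [-179.83, 179.83], [-69.29, 118.12], [-61.27, 80.66], [-181.25, 117.63], [-171.15, -9.14], [-177.46, 177.46]. Speed limits (degrees/s): [159.86, 159.86, 180, 180, 180, 180].

### API

Orientations are given as a 3x3 rotation matrix whose columns are the frame's x, y, z axes.
In Python, from station import r, cams gives the robot as it stands.
- The arm moves only by the tool play_rows, never from a script. Its argument "commands" is text: rows parted by semicolons, each of 6 numbers parted by spaces: the shift along the world's x, y, z normalised to -1 to 1, where 1 is 30 mm, then the turn, a rotation vector about the world's x, y, z normalised to -1 to 1, where 1 is 0.15 rad. A call has 1 to 20 rows; each row shifts and turns the commanded pose from where the row before left it; what a row does not reach is not made up. A row lasts 1/10 s, in which the tool goes at most 50 mm and 8.59 degrees, less where a joint would pass 70% of its speed; a pose out of reach is approached as far as the arm can. A call with a number of a shift or a turn outside -1 to 1 is refused whole. A call with a gripper value outside its range is refused whole. "grip" is the finger opening in mm, from 0 to 87, set as the call begins (left out, the last holds). The fingers move at their own pace and stop on an object; the grip force is fixed at half the most. Time passes only in rows, so rows that do not move let the fingers close. It gives the time, the measured TCP pose, the force, the opening and the grip force at its end, in the units of the state.
- r.sense(): the state, without advancing time (a new reading comes with each control period).
- cams.capture(name): name is "side" or "top"; returns (picture, depth): 400x640x3 uint8, blue, green, red; 400x640 float32, m along the optical axis (not along the pixel's ray), 0 where there is no reading.
- cams.camera_info(name): a dict with "mtx" (3x3 intrinsics, pixels), "R" (3x3) and "t" (3): a world point X has camera coordinates R X + t. Camera axes: x right, y down, z forward; pixel columns grow to the right and rows downward; lengths in m; the calibration is good to about 2 mm. A picture is of the moment at which its call begins. camera_info takes no time and is no camera call.
- r.finish_job(): hands the job in; it is judged then, once.
The state is a dict: "time_s": time; "joints": joint angles; "joint_velocities": joint speeds; "effort": joint torques, N m; "tcp_pos": TCP position; "ee_rot": TCP orientation; "wrist_force": force on the tool from outside, world axes, zero at the start; "moment": the same for the moment, N m; "gripper_width": opening from 0.0 (shut) to 1.0 (fully open); "gripper_force": force on a finger pad.
Only numpy, scipy, OpenCV 4.12 (cv2) and the standard library are available. Lean on these libraries where they do the work, as an engineer would, in place of code of your own. Each camera call takes 0.05 s, during which the arm holds its last target. There are 200 camera calls.

### The job

The little bowl has just been painted and is still wet: without touching it or lifting the square board it stands on, slide the board along the bench, around the banding wheel and the washing pot, and into the drying bay. How deep the bay's back stop is set differs from day to day, so push the board on by feel until it has pushed the dryer's switch plunger in and lies home against the two rubber buffers, and bed it there with a firm push of about 12 newtons, never as hard as 18. Then turn the wooden turn-button fully across the front of the board and let go, leaving the bowl standing near the middle of its board and the wheel, the pot and all other ware undisturbed.

Things in the scene. Friction and masses are not known exactly. Their poses are not given: they have to be found in the camera images.
- bat_center (a point): The bat: square plywood board, 120 x 120 mm, 12 mm thick, 0.3 to 0.45 kg, flat on the bench with a bowl on it. Too wide to grip: slid by pushing its edges. The point is its centre, 6 mm above the bench; x and y are square to its edges, z up; any side may lead. Friction on the bench about 0.5 to 0.7: sliding takes 2 to 4 N, more if the push also bears down (that share is lost to the buffers).
- bowl_foot (a point): The freshly painted teabowl, white, 42 mm high, 68 mm across the rim and 38 mm across the foot, about 0.12 kg, standing loose on the bat within some 5 mm of its middle. The point is the centre of its foot, on the bat's top. Unglazed foot, fair grip; it tips or walks if the board is jolted.
- bay_mark (a point): Reference point of the drying bay, 6 mm above the bench. z is up; +x points into the bay, from its open mouth to its back stop; y = 0 is its middle. The home position of the bat's centre lies on this x axis, somewhere between x = 0 and +24 mm: the stop is clamped at a depth that is not measured and has to be felt. At home the bat's near edge lies at x = -60 to -36 mm.
- bay: The bay, fixed to the bench, origin under bay_mark, same axes. Two steel-angle guides 20 mm high, 124 mm apart inside (2 mm to spare on each side of the bat), from x = -42 mm on; lead-ins flare to about 140 mm at x = -60 mm. No floor or roof. Back stop: an oak batten, 24 mm high, with two rubber buffers 76 mm apart, practically rigid: the force rises steeply at the touch.
- plunger (a joint): Plunger of the dryer's switch, a steel pin 7 mm in diameter midway between the buffers, 7 mm above the bench. 0 m: out, standing 6 mm proud of the buffers; grows as the bat pushes it in; 0.006 m: level with the buffers, the bat home. Its spring is weak (0.9 N when in), so that the bat stays where it is left.
- button (a joint): Turn-button, an oak bar 78 x 14 mm, 6 to 16 mm above the bench, on an upright screw at x = -69.5, y = +84 mm of the bay, 12 mm from its one end. 0 rad: points to the bay's +y, away from the mouth. Grows counter-clockwise from above, past the bay's -x (1.57), to its end stop at 3.14: across the bat's front, 2.5 to 27 mm off it (a bat too far out blocks it). Stays where left; 2 N at the knob.
- button_knob (a point): The dark wooden knob that stands on the turn-button, 13 mm in diameter, 16 to 42 mm above the bench, 50 mm from the screw. The point is half-way up the knob, 29 mm above the bench.
- bat: The bat, origin at the centre of its underside.
- teabowl: The painted teabowl, origin at the centre of its foot.
- wheel: Banding wheel: a fixed iron foot with a round wood-topped head 150 mm in diameter, 57 mm high, the head overhanging from 44 mm up. Origin at the centre of its foot, on the bench. Obstacle.
- pot: Brush-washing pot: fixed brown pot, 64 mm in diameter, 56 mm high. Origin at the centre of its foot, on the bench. Obstacle.
- gaiwan_a: White and blue lidded bowl on its saucer, loose, 94 mm across, 70 mm high; beside the bay. Leave alone.
- gaiwan_b: Another lidded bowl like it, loose, beyond the wheel. Leave alone.
- cup_a: White cup, loose, 76 mm across the rim, 68 mm high. Leave alone.
- cup_b: White cup, loose, 72 mm across the rim, 60 mm high. Leave alone.
- dish: Small white pigment dish, loose, 90 mm across, 18 mm high. Leave alone.
- pencil_case: Open wooden case of pencils, loose, 200 x 60 mm, 30 mm high. Leave alone.
Things that resemble listed ones, but are neither listed nor needed, are in the scene too. What is shaped like the bat but purple or turquoise is not meant.

How it is judged (in metres and radians):
On the way, in this order (a step that is already met when the one before it is completed fails the run):
1. the bat is bedded home: the plunger pushed in to within 1.5 mm of the buffers and the bat pressed against the bay with more than 2.5 N, for 0.2 s, the turn-button still open (value of joint plunger above 0.0045 m and x of bat_center in the frame of bay_mark above -0.002 m and value of joint button below 2 rad and contact force between bat and bay above 2.5 N), for 0.2 s.
2. the turn-button is turned fully across the bat (within 0.15 rad of its end stop) (value of joint button above 2.99 rad), for 0.2 s.
At the end, for the whole second after the job is handed in: The bat lies flat in the bay, within 4 mm of its middle line, the switch plunger pushed in to within 2 mm of level with the buffers; the turn-button within 0.15 rad of its end stop, across the bat's front; the bowl upright on the bat within 18 mm of its middle; all at rest (value of joint plunger above 0.004 m and x of bat_center in the frame of bay_mark above -0.002 m and y of bat_center in the frame of bay_mark between -0.004 and 0.004 m and height (world z) of bat_center below 0.009 m and value of joint button above 2.99 rad and horizontal distance between bowl_foot and bat_center below 0.018 m and angle between teabowl's own z axis and vertical below 0.1 rad and height (world z) of bowl_foot between 0.009 and 0.016 m and linear speed of each of bat, teabowl below 0.01 m/s); the robot touches nothing.
It fails at once if the bat is pressed against the bay with more than 18 N (contact force between bat and bay above 18 N).
It fails at once if the robot touches the wet bowl, or the bowl tips by more than 0.2 rad or walks more than 18 mm from the middle of the bat (contact force between any of the arm, the fingers and teabowl above 0.2 N or angle between teabowl's own z axis and vertical above 0.2 rad or horizontal distance between bowl_foot and bat_center above 0.018 m).
It fails at once if the bat is lifted off the bench (centre more than 5 mm up) (height (world z) of bat_center above 0.011 m).
It fails at once if the banding wheel or the washing pot is touched (contact force between anything else and wheel above 0.3 N or contact force between anything else and pot above 0.3 N).
It fails at once if other ware is moved by more than 8 mm (distance of any of gaiwan_a, gaiwan_b, cup_a, cup_b, dish, pencil_case from where it was at the start of the episode above 0.008 m).
It also fails if it takes over 72 s, if anything falls off the work surface, if the arm or the gripper's body presses on something with over 40 N, if the wrist force passes 120 N, or if a joint passes its speed limit or range.

## Working session

There is one attempt and no reset: what is moved stays moved. The work goes in short steps, Python scripts to look and compute and a tool call to move; the robot and the scene stay as the last step left them, time stands still between calls to the robot, and variables do not carry over. Pictures are saved under pics/ and viewed, at most 12 in all, crops included, and the job is handed in when it is done.

Besides the shell and the picture viewer there is one more tool, called after "Call:" as name(argument=value, ...) on one line, values as JSON. play_rows: Moves the arm, as the interface text tells. Scaled input: -1 to 1 covers 30 mm each way for a shift and 0.15 rad each way for a turn. Its arguments: {"type":"object","properties":{"commands":{"type":"string"},"grip":{"type":"number"}},"required":["commands"]}

```bash
mkdir -p pics; python3 - <<'E'
from station import r,cams
import cv2,numpy as np
for n in("top","side"):
    p,d=cams.capture(n); cv2.imwrite(f"pics/{n}0.png",p); np.save(f"{n}0.npy",d)
    i=cams.camera_info(n); print(n,i["mtx"].round(1).tolist(),np.array(i["R"]).round(3).tolist(),np.array(i["t"]).round(3).tolist())
s=r.sense();print(s["time_s"],s["tcp_pos"],np.array(s["ee_rot"]).round(3).tolist(),s["wrist_force"])
E
```

```text
top [[369.6, 0.0, 316.5], [0.0, 369.6, 205.7], [0.0, 0.0, 1.0]] [[-0.014, -1.0, 0.003], [-0.988, 0.014, -0.151], [0.151, -0.005, -0.989]] [-0.022, 0.508, 1.033]
side [[385.1, 0.0, 314.6], [0.0, 385.1, 198.5], [0.0, 0.0, 1.0]] [[0.853, -0.522, 0.012], [-0.357, -0.599, -0.717], [0.381, 0.607, -0.697]] [-0.454, 0.194, 1.334]
0.1 [0.16279475 0.60286983 0.22157725] [[0.965, -0.261, -0.0], [-0.261, -0.965, -0.002], [0.0, 0.002, -1.0]] [0.07059058 0.99029342 0.65863106]
```

View pics/top0.png

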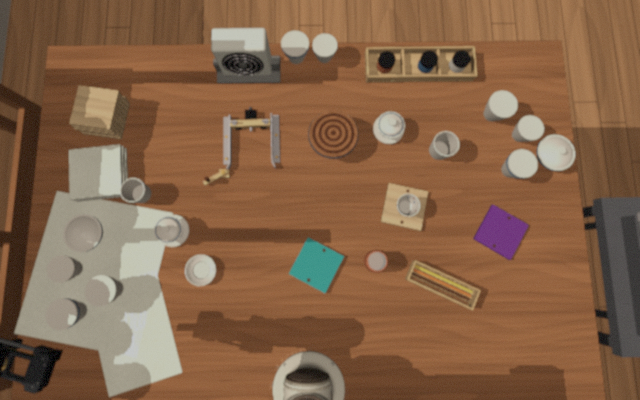

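View pics/side0.png

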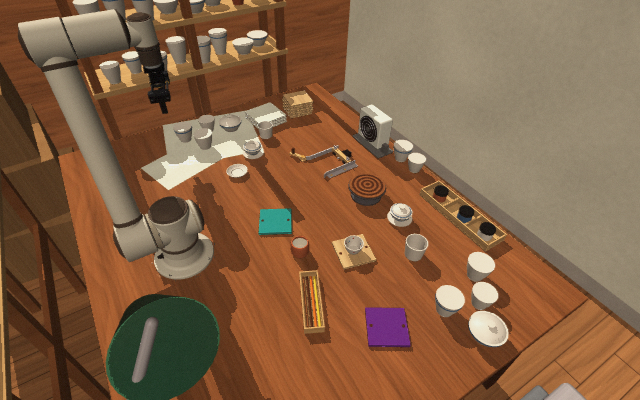

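The top view shows the bat and bowl at about (405,207), the bay at (251,140) opening downward, the knob at (208,180), the wheel at (333,135) and the pot at (376,261). The teal decoy is at (317,265). Next I zoom in and measure.

```bash
cat > h.py <<'E'
import numpy as np,cv2
from station import r,cams
def px2w(n,u,v,z):
    i=cams.camera_info(n);K,R,t=(np.array(i[k]) for k in("mtx","R","t"))
    d=R.T@np.linalg.solve(K,[u,v,1]);c=-R.T@t.ravel()
    return (c+d*(z-c[2])/d[2])
def w2px(n,X):
    i=cams.camera_info(n);K,R,t=(np.array(i[k]) for k in("mtx","R","t"))
    q=K@(R@np.array(X)+t.ravel());return q[:2]/q[2]
def crop(img,u0,u1,v0,v1,s,f):
    c=cv2.resize(img[v0:v1,u0:u1],None,fx=s,fy=s,interpolation=cv2.INTER_CUBIC)
    for u in range(-(-u0//20)*20,u1,20):
        cv2.putText(c,str(u),(int((u-u0)*s),10),0,.35,(255,255,0),1);cv2.line(c,(int((u-u0+.5)*s),12),(int((u-u0+.5)*s),18),(255,255,0),1)
    for v in range(-(-v0//20)*20,v1,20):
        cv2.putText(c,str(v),(0,int((v-v0)*s)),0,.35,(255,255,0),1);cv2.line(c,(0,int((v-v0+.5)*s)),(8,int((v-v0+.5)*s)),(255,255,0),1)
    cv2.imwrite(f,c)
E
python3 - <<'E'
from h import *
p=cv2.imread("pics/top0.png");crop(p,195,295,95,200,5.6,"pics/c1.png");crop(p,300,440,110,280,3.5,"pics/c2.png")
# bat rectangle by colour
hsv=cv2.cvtColor(p,cv2.COLOR_BGR2HSV);print(hsv[195,390],hsv[220,415],hsv[200,440],hsv[180,400])
E
```

```text
[ 18  89 193] [ 17  95 185] [ 12 144 136] [ 12 138 151]
```

View pics/c1.png

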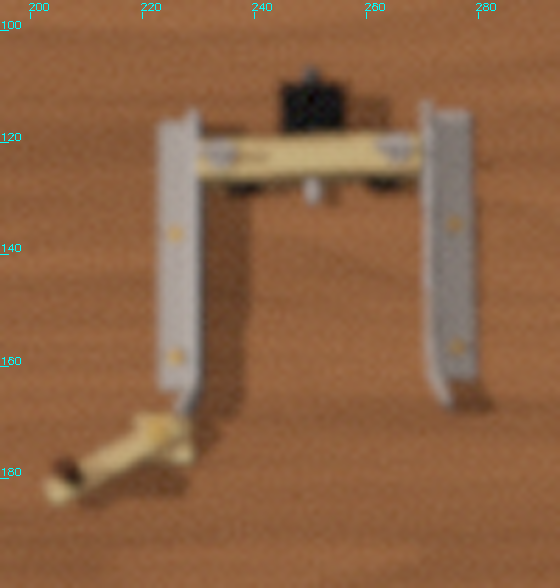

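View pics/c2.png

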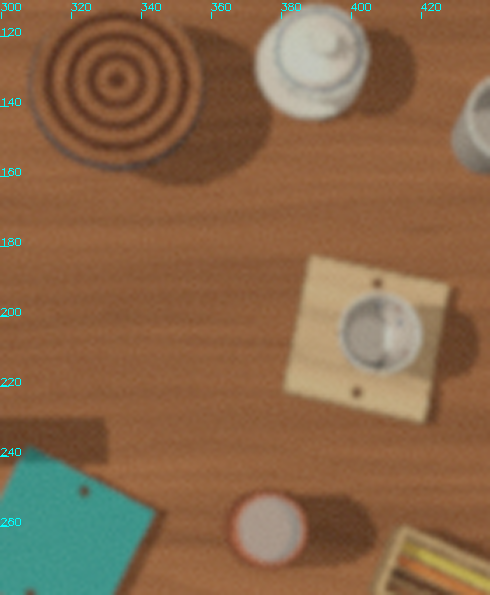

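```bash
python3 - <<'E'
from h import *
def A(x,y,z): return px2w("top",195+x/5.6-.5,95+y/5.6-.5,z)[:2]*1000
def B(x,y,z): return px2w("top",300+x/3.5-.5,110+y/3.5-.5,z)[:2]*1000
np.set_printoptions(precision=1,suppress=True)
C=np.array([B(*q,.012) for q in((312,256),(449,285),(426,422),(285,390))])
print("bat",C.mean(0),"sides",[np.linalg.norm(C[i]-C[i-1]) for i in range(4)],"ang",[np.degrees(np.arctan2(*(C[i]-C[i-1])[::-1])) for i in range(4)]);print(C)
print("bowl rim",B(381,333,.054))
for n,q in dict(Lin_top=(199,140,.02),Lin_bot=(199,375,.02),Rin_top=(421,105,.02),Rin_bot=(428,370,.02),batL=(197,180,.024),batR=(420,174,.024),plungtip=(313,202,.007),screw=(155,428,.018),knobtop=(64,468,.042),knobmid=(67,473,.029),barend=(55,492,.016),flL=(187,410,.02),flR=(448,405,.02)).items(): print(n,A(*q))
print("wheel",B(117,80,.057),"r",(B(30,80,.057)-B(205,80,.057)),"bottom",B(117,168,.057),"pot",B(269,530,.056),B(232,530,.05)-B(306,530,.05))
print("teal corner",B(30,445,.012),B(160,513,.012),"dish",px2w("top",200,270,.018)*1000,"gaiwan_a",px2w("top",171,229,.06)*1000,"cup",px2w("top",133,189,.06)*1000, "pencil",px2w("top",410,262,.03)*1000)
E
```

```text
bat [ 507.6 -290.9] sides [np.float64(118.49785447647895), np.float64(119.1789793739435), np.float64(119.90693367719798), np.float64(121.03935097010687)] ang [np.float64(-13.590599226046736), np.float64(-103.04624851423628), np.float64(167.30082250817028), np.float64(76.2852375057827)]
[[ 579.1 -246.4]
 [ 552.2 -362.5]
 [ 435.3 -336.2]
 [ 463.9 -218.6]]
bowl rim [ 505.1 -291.4]
Lin_top [781.  231.7]
Lin_bot [648.8 228.9]
Rin_top [799.6 110.7]
Rin_bot [649.9 106.2]
batL [756.7 231.4]
batR [758.5 110.5]
plungtip [749.7 171.4]
screw [620.4 252.3]
knobtop [593.6 293.1]
knobmid [593.9 295.3]
barend [586.6 305.3]
flL [629.6 234.9]
flR [630.5  95.4]
wheel [722.5 -80. ] r [  1.9 146.9] bottom [646.3 -78.4] pot [ 347.2 -193.4] [ 0.8 59.3]
teal corner [420.6  -2.8] [ 362.6 -110.4] dish [328.7 308.9  18. ] gaiwan_a [444.1 381.2  60. ] cup [560.2 494.8  60. ] pencil [ 342.9 -293.7   30. ]
```

Call:
play_rows(commands="0.83 -0.56 0 0 0 -0.256;0.83 -0.56 0 0 0 -0.256;0.83 -0.56 0 0 0 -0.256;0.83 -0.56 0 0 0 -0.256;0.83 -0.56 0 0 0 -0.256;0.83 -0.56 0 0 0 -0.256;0.83 -0.56 0 0 0 -0.256;0.83 -0.56 0 0 0 -0.256;0.83 -0.56 0 0 0 -0.256;0.83 -0.56 0 0 0 -0.256;0.83 -0.56 0 0 0 -0.256;0.83 -0.56 0 0 0 -0.256", grip=50)

```text
time_s: 1.3
tcp_pos: [0.4624, 0.4007, 0.222]
ee_rot: [[0.748, -0.664, -0.001], [-0.664, -0.748, -0.001], [-0.0, 0.001, -1.0]]
wrist_force: [0.0, 0.4, -0.1]
gripper_width: 0.575
gripper_force: 0.0
```

Call:
play_rows(commands="0.03 -0.92 0 0 0 -0.256;0.03 -0.92 0 0 0 -0.256;0.03 -0.92 0 0 0 -0.256;0.03 -0.92 0 0 0 -0.256;0.03 -0.92 0 0 0 -0.256;0.03 -0.92 0 0 0 -0.256;0.03 -0.92 0 0 0 -0.256;0.03 -0.92 0 0 0 -0.256;0.03 -0.92 0 0 0 -0.256;0.03 -0.92 0 0 0 -0.256;0.03 -0.92 0 0 0 -0.256;0.03 -0.92 0 0 0 -0.256;0.03 -0.92 0 0 0 -0.256;0.03 -0.92 0 0 0 -0.256;0.03 -0.92 0 0 0 -0.256;0.03 -0.92 0 0 0 -0.256;0.03 -0.92 0 0 0 -0.256;0.03 -0.92 0 0 0 -0.256;0.03 -0.92 0 0 0 -0.256;0.03 -0.92 0 0 0 -0.256")

```text
time_s: 3.3
tcp_pos: [0.4793, -0.1513, 0.2222]
ee_rot: [[0.077, -0.997, -0.001], [-0.997, -0.077, 0.0], [-0.0, 0.001, -1.0]]
wrist_force: [0.2, 0.6, -1.0]
gripper_width: 0.574
gripper_force: 0.0
```

Call:
play_rows(commands="0.03 -0.92 0 0 0 -0.256;0.03 -0.92 0 0 0 -0.256;0.03 -0.92 0 0 0 -0.256;0.03 -0.92 0 0 0 -0.256;0.03 -0.92 0 0 0 -0.256;0.03 -0.92 0 0 0 -0.256;0.03 -0.92 0 0 0 -0.256;0.03 -0.92 0 0 0 -0.256;0 0 0 0 0 0;0 0 0 0 0 0")

```text
time_s: 4.3
tcp_pos: [0.4864, -0.3711, 0.2216]
ee_rot: [[-0.228, -0.974, -0.001], [-0.974, 0.228, 0.001], [-0.001, 0.002, -1.0]]
wrist_force: [0.4, 1.0, 0.2]
gripper_width: 0.578
gripper_force: 0.0
```

```bash
python3 - <<'E'
from h import *
s=r.sense();print(s["time_s"],s["tcp_pos"],s["ee_rot"][:,1],s["ee_rot"][:,2],s["wrist_force"],s["joints"],s["gripper_width"])
E
```

```text
4.3 [ 0.48640091 -0.37114988  0.22161429] [-0.97366641  0.22797138  0.00166457] [-0.00145966  0.00106743 -0.99999836] [0.40431804 1.02804388 0.24124456] [-2.22182733e+01  2.08508873e+01 -1.49383986e+00 -2.70035191e-02
 -6.77558245e+01  9.05079748e+00] 0.5775229235270329
```

Call:
play_rows(commands="0 0 -0.9 0 0 0;0 0 -0.9 0 0 0;0 0 -0.9 0 0 0;0 0 -0.9 0 0 0;0 0 -0.9 0 0 0;0 0 -0.9 0 0 0;0 0 -0.8 0 0 0;0 0 -0.5 0 0 0;0 0 -0.4 0 0 0;0 0 -0.1 0 0 0;0 0 0 0 0 0")

```text
time_s: 5.4
tcp_pos: [0.4871, -0.3707, 0.0067]
ee_rot: [[-0.226, -0.974, -0.0], [-0.974, 0.226, -0.0], [0.0, 0.0, -1.0]]
wrist_force: [0.8, -0.0, -0.5]
gripper_width: 0.575
gripper_force: 0.0
```

```bash
python3 - <<'E'
from h import *
s=r.sense();print(s["time_s"],s["tcp_pos"],s["wrist_force"])
p,d=cams.capture("top");crop(p,330,470,150,290,4,"pics/a1.png")
E
```

```text
5.4 [ 0.48713096 -0.37066016  0.00665327] [ 0.7786255  -0.00619656 -0.53750418]
```

View pics/a1.png

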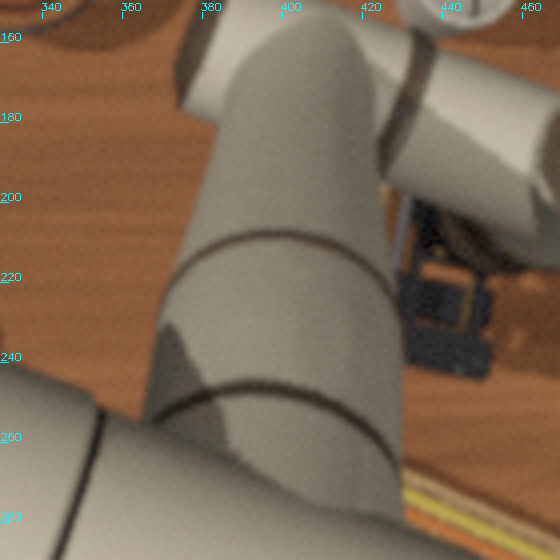

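```bash
python3 - <<'E'
from h import *
# heading th: angle of bat +y axis measured as yaw; bat center path with pusher 69.5 behind
def H(th): return np.array([-np.sin(th),np.cos(th)])
th=np.radians(-13.1);c=np.array([507.6,-290.9]);end=np.radians(1.3)
p=c-69.5*H(th);ds=6;out=[];S=0
while c[1]<165:
    dth=min(end-th,np.radians(14.4)*ds/150)
    c=c+ds*H(th+dth/2);th+=dth;q=c-69.5*H(th);out.append([*(q-p)/30,dth/.15]);p=q;S+=1
out=np.array(out)
for i in range(0,len(out),10): print(i,out[i:i+10].mean(0).round(3),len(out[i:i+10]))
print(c,p)
E
```

```text
0 [0.058 0.193 0.067] 10
10 [0.039 0.198 0.067] 10
20 [0.01  0.2   0.034] 10
30 [-0.005  0.2    0.   ] 10
40 [-0.005  0.2    0.   ] 10
50 [-0.005  0.2    0.   ] 10
60 [-0.005  0.2    0.   ] 10
70 [-0.005  0.2    0.   ] 7
[515.89994836 169.83336034] [517.47671805 100.351249  ]
```

Call:
play_rows(commands="0.015 0.065 -0.04 0 0 0;0.015 0.065 -0.02 0 0 0;0.015 0.065 0 0 0 0;0.015 0.065 0 0 0 0;0.015 0.065 0 0 0 0;0.015 0.065 0 0 0 0;0.015 0.065 0 0 0 0;0.01 0.04 0 0 0 0;0.01 0.04 0 0 0 0;0.01 0.04 0 0 0 0")

```text
time_s: 6.45
tcp_pos: [0.491, -0.3539, 0.0049]
ee_rot: [[-0.227, -0.974, 0.0], [-0.974, 0.227, -0.0], [0.0, -0.0, -1.0]]
wrist_force: [-0.6, -2.9, 1.0]
gripper_width: 0.573
gripper_force: 1.3
```

Call:
play_rows(commands="0.03 0.07 0 0 0 0.02;0.035 0.1 0 0 0 0.03;0.04 0.13 0 0 0 0.05;0.05 0.16 0 0 0 0.06;0.058 0.19 0 0 0 0.067;0.058 0.193 0 0 0 0.067;0.058 0.193 0 0 0 0.067;0.058 0.193 0 0 0 0.067;0.055 0.194 0 0 0 0.067;0.052 0.195 0 0 0 0.067;0.048 0.196 0 0 0 0.067;0.045 0.197 0 0 0 0.067;0.042 0.198 0 0 0 0.067;0.039 0.198 0 0 0 0.067;0.037 0.198 0 0 0 0.067;0.034 0.198 0 0 0 0.067;0.03 0.199 0 0 0 0.067;0.028 0.2 0 0 0 0.067;0.025 0.2 0 0 0 0.067;0.02 0.2 0 0 0 0.067")

```text
time_s: 8.45
tcp_pos: [0.5164, -0.2453, 0.0048]
ee_rot: [[-0.043, -0.999, 0.0], [-0.999, 0.043, -0.0], [0.0, -0.0, -1.0]]
wrist_force: [0.1, -3.3, 2.3]
gripper_width: 0.576
gripper_force: 1.7
```

```bash
python3 - <<'E'
from h import *
s=r.sense();print(s["time_s"],s["tcp_pos"],s["wrist_force"],s["moment"],np.degrees(np.arctan2(-s["ee_rot"][1,1],-s["ee_rot"][0,1])))
p,d=cams.capture("side");crop(p,270,470,170,320,4,"pics/a2.png")
E
```

```text
8.45 [ 0.51638737 -0.24525051  0.0048062 ] [ 0.10524642 -3.28134676  2.34607319] [-0.84397424 -0.10403511 -0.02334003] -2.484927175078314
```

View pics/a2.png

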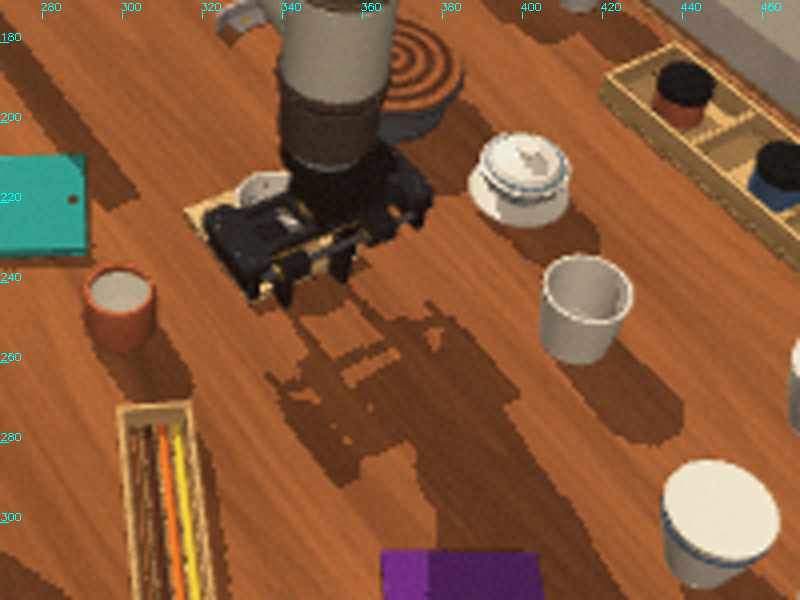

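Call:
play_rows(commands="0.02 0.21 0 0 0 0.044;0.02 0.22 0 0 0 0.044;0.015 0.23 0 0 0 0.044;0.015 0.24 0 0 0 0.044;0.01 0.25 0 0 0 0.044;0.01 0.25 0 0 0 0.044;0.005 0.25 0 0 0 0.044;0.005 0.25 0 0 0 0.044;0 0.25 0 0 0 0.044;0 0.25 0 0 0 0.044;-0.005 0.25 0 0 0 0;-0.005 0.25 0 0 0 0;-0.005 0.25 0 0 0 0;-0.005 0.25 0 0 0 0;-0.005 0.25 0 0 0 0;-0.005 0.25 0 0 0 0;-0.005 0.25 0 0 0 0;-0.005 0.25 0 0 0 0;-0.005 0.25 0 0 0 0;-0.005 0.25 0 0 0 0")

```text
time_s: 10.5
tcp_pos: [0.5177, -0.0981, 0.0047]
ee_rot: [[0.022, -1.0, -0.0], [-1.0, -0.022, 0.0], [-0.0, 0.0, -1.0]]
wrist_force: [-0.1, -2.5, -1.4]
gripper_width: 0.572
gripper_force: 0.8
```

Call:
play_rows(commands="-0.005 0.25 0 0 0 0;-0.005 0.25 0 0 0 0;-0.005 0.25 0 0 0 0;-0.005 0.25 0 0 0 0;-0.005 0.25 0 0 0 0;-0.005 0.25 0 0 0 0;-0.005 0.25 0 0 0 0;-0.005 0.25 0 0 0 0;-0.005 0.25 0 0 0 0;-0.005 0.25 0 0 0 0;-0.005 0.25 0 0 0 0;-0.005 0.25 0 0 0 0;-0.005 0.25 0 0 0 0;-0.005 0.25 0 0 0 0;-0.005 0.25 0 0 0 0;-0.005 0.25 0 0 0 0;-0.005 0.25 0 0 0 0;-0.005 0.25 0 0 0 0;-0.005 0.25 0 0 0 0;-0.005 0.25 0 0 0 0")

```text
time_s: 12.5
tcp_pos: [0.5147, 0.0519, 0.0047]
ee_rot: [[0.022, -1.0, -0.0], [-1.0, -0.022, -0.0], [0.0, 0.0, -1.0]]
wrist_force: [-0.2, -2.0, -2.0]
gripper_width: 0.576
gripper_force: 0.8
```

Call:
play_rows(commands="-0.005 0.25 0 0 0 0;-0.005 0.25 0 0 0 0;-0.005 0.23 0 0 0 0;-0.005 0.2 0 0 0 0;-0.005 0.16 0 0 0 0;0 0.12 0 0 0 0;0 0.08 0 0 0 0;0 0.04 0 0 0 0;0 0 0 0 0 0;0 -0.1 0 0 0 0;0 -0.3 0 0 0 0;0 -0.5 0.2 0 0 0;0 -0.2 0.9 0 0 0;0 0 0.9 0 0 0;0 0 0.9 0 0 0;0 0 0.9 0 0 0")

```text
time_s: 14.1
tcp_pos: [0.5138, 0.0568, 0.1203]
ee_rot: [[0.02, -1.0, 0.0], [-1.0, -0.02, 0.0], [-0.0, -0.0, -1.0]]
wrist_force: [0.1, -0.4, -0.5]
gripper_width: 0.576
gripper_force: 0.0
```

Call:
play_rows(commands="-0.35 0 0 0 0 0.95;-0.35 0 0 0 0 0.95;-0.35 0 0 0 0 0.95;-0.35 0 0 0 0 0.95;-0.35 0.4 0 0 0 0.95;-0.35 0.5 0 0 0 0.95;-0.35 0.5 0 0 0 0.95;-0.35 0.5 0 0 0 0.95;-0.35 0.5 0 0 0 0.95;-0.35 0.5 0 0 0 0.95;-0.1 0.5 0 0 0 0.97;0 0.2 0 0 0 0;0 0 0 0 0 0")

```text
time_s: 15.4
tcp_pos: [0.4064, 0.1661, 0.1191]
ee_rot: [[1.0, 0.019, 0.001], [0.019, -1.0, 0.001], [0.001, -0.001, -1.0]]
wrist_force: [-0.5, 0.3, 0.6]
gripper_width: 0.579
gripper_force: 0.0
```

```bash
python3 - <<'E'
from h import *
s=r.sense();print(s["time_s"],s["tcp_pos"],s["wrist_force"],np.degrees(np.arctan2(s["ee_rot"][1,1],s["ee_rot"][0,1])))
p,d=cams.capture("top");crop(p,190,330,100,250,4,"pics/a3.png")
E
```

```text
15.4 [0.40637144 0.16612975 0.11912012] [-0.53845206  0.31213637  0.59577845] -88.92578534148481
```

View pics/a3.png

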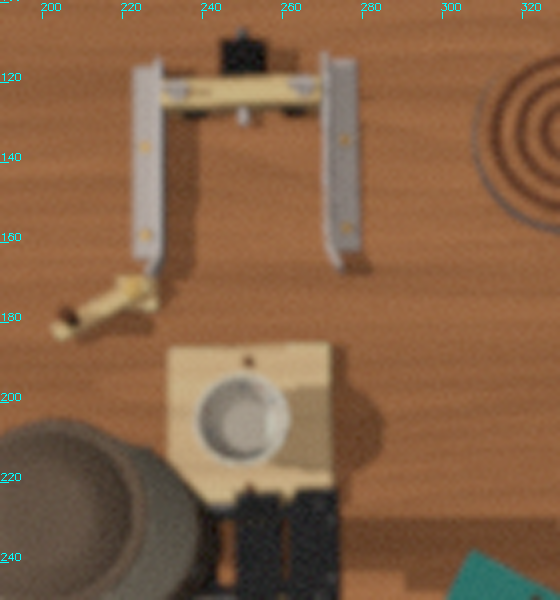

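```bash
python3 - <<'E'
from h import *
np.set_printoptions(precision=1,suppress=True)
A=lambda x,y,z:px2w("top",190+x/4-.5,100+y/4-.5,z)[:2]*1000
tl,tr=A(167,347,.012),A(330,343,.012);rb=A(331.5,485,.012)
d=tr-tl;print(tl,tr,np.linalg.norm(d),"yaw top",np.degrees(np.arctan2(d[0],-d[1])),"yaw right",np.degrees(np.arctan2(*(tr-rb)[::-1])))
m=(tl+tr)/2;print("top mid",m,"centre",m-[60,0],"bowl",A(243,420,.054))
for n,q in dict(Lt=(161,130,.02),Lb=(161,250,.02),Rt=(323,130,.02),Rb=(328,235,.02),flL=(155,272,.02),flR=(336,268,.02),pl=(243,121,.007),bL=(161,107,.024),bR=(321,103,.024),screw=(130,288,.018)).items():print(n,A(*q))
E
```

```text
[574.5 225.5] [575.9 103.6] 121.96316253945601 yaw top 0.6575346691389153 yaw right 0.8227433156253765
top mid [575.2 164.6] centre [515.2 164.6] bowl [511.7 160.6]
Lt [741.2 231.7]
Lb [647.2 229.7]
Rt [739.5 108.6]
Rb [657.1 104.5]
flL [630.2 233.9]
flR [631.5  98.4]
pl [752.3 171.9]
bL [757.9 231.2]
bR [759.5 109.8]
screw [618.7 252.8]
```

Call:
play_rows(commands="0 0 -0.8 0 0 0;0 0 -0.9 0 0 0;0 0 -0.9 0 0 0;0 0 -0.7 0 0 0;0.1 0 -0.4 0 0 0;0.2 0 -0.1 0 0 0;0.25 0 0 0 0 0;0.25 0 0 0 0 0;0.15 0 0 0 0 0;0.07 0 0 0 0 0;0.07 0 0 0 0 0;0.07 0 0 0 0 0;0.05 0 0 0 0 0")

```text
time_s: 16.75
tcp_pos: [0.4423, 0.1662, 0.0049]
ee_rot: [[1.0, 0.022, 0.0], [0.022, -1.0, 0.0], [0.0, -0.0, -1.0]]
wrist_force: [0.4, -0.4, -0.7]
gripper_width: 0.575
gripper_force: 0.0
```

Call:
play_rows(commands="0.04 0 0 0 0 0;0.04 0 0 0 0 0;0.04 0 0 0 0 0;0.05 0.001 0 0 0 0;0.07 0.002 0 0 0 0;0.1 0.003 0 0 0 0;0.13 0.004 0 0 0 0;0.16 0.005 0 0 0 0;0.18 0.006 0 0 0 0;0.2 0.006 0 0 0 0;0.2 0.006 0 0 0 0;0.2 0.006 0 0 0 0;0.2 0.006 0 0 0 0;0.2 0.006 0 0 0 0;0.2 0.006 0 0 0 0;0.2 0.006 0 0 0 0;0.2 0.006 0 0 0 0;0.2 0.006 0 0 0 0;0.2 0.006 0 0 0 0;0.2 0.006 0 0 0 0")

```text
time_s: 18.75
tcp_pos: [0.5331, 0.1688, 0.0047]
ee_rot: [[1.0, 0.021, -0.0], [0.021, -1.0, -0.0], [-0.0, 0.0, -1.0]]
wrist_force: [-0.6, 0.0, -1.5]
gripper_width: 0.573
gripper_force: 0.8
```

Call:
play_rows(commands="0.2 0.006 0 0 0 0;0.2 0.006 0 0 0 0;0.2 0.006 0 0 0 0;0.18 0.005 0 0 0 0;0.16 0.005 0 0 0 0;0.15 0.005 0 0 0 0;0.15 0.005 0 0 0 0;0.15 0.005 0 0 0 0")

```text
time_s: 19.55
tcp_pos: [0.5746, 0.1701, 0.0047]
ee_rot: [[1.0, 0.022, -0.0], [0.022, -1.0, -0.0], [-0.0, 0.0, -1.0]]
wrist_force: [-1.9, -0.8, -0.9]
gripper_width: 0.572
gripper_force: 0.9
```

```bash
python3 - <<'E'
from h import *
s=r.sense();print(s["time_s"],s["tcp_pos"],s["wrist_force"])
p,d=cams.capture("top");crop(p,190,330,100,250,4,"pics/a4.png")
E
```

```text
19.55 [0.57458533 0.1700615  0.00472153] [-1.93942694 -0.84320228 -0.94817196]
```

View pics/a4.png

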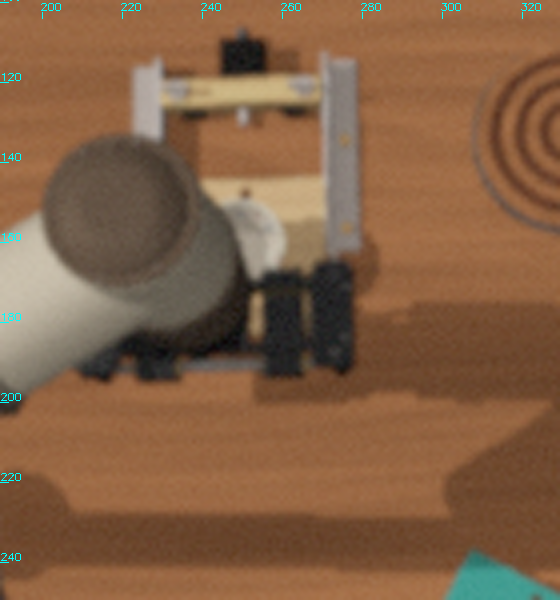

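Call:
play_rows(commands="0.13 0.003 0 0 0 0;0.13 0.003 0 0 0 0;0.13 0.003 0 0 0 0;0.13 0.003 0 0 0 0;0.13 0.003 0 0 0 0;0.13 0.003 0 0 0 0;0.12 0.003 0 0 0 0;0.1 0.002 0 0 0 0;0.08 0.002 0 0 0 0;0.06 0.001 0 0 0 0;0.05 0 0 0 0 0;0.04 0 0 0 0 0;0.04 0 0 0 0 0")

```text
time_s: 20.9
tcp_pos: [0.6124, 0.1709, 0.0048]
ee_rot: [[1.0, 0.022, -0.0], [0.022, -1.0, -0.0], [-0.0, 0.0, -1.0]]
wrist_force: [-3.5, 0.2, 2.1]
gripper_width: 0.572
gripper_force: 1.9
```

Call:
play_rows(commands="0.03 0 0 0 0 0;0.03 0 0 0 0 0;0.03 0 0 0 0 0;0.03 0 0 0 0 0;0.03 0 0 0 0 0;0.03 0 0 0 0 0")

```text
time_s: 21.5
tcp_pos: [0.6178, 0.1709, 0.0048]
ee_rot: [[1.0, 0.022, -0.0], [0.022, -1.0, -0.0], [-0.0, 0.0, -1.0]]
wrist_force: [-4.8, -0.7, 3.6]
gripper_width: 0.57
gripper_force: 2.1
```

Call:
play_rows(commands="0.02 0 0 0 0 0;0.02 0 0 0 0 0;0.02 0 0 0 0 0;0.02 0 0 0 0 0")

```text
time_s: 21.9
tcp_pos: [0.6202, 0.1709, 0.0048]
ee_rot: [[1.0, 0.022, 0.0], [0.022, -1.0, 0.0], [0.0, -0.0, -1.0]]
wrist_force: [-4.6, 0.2, 3.6]
gripper_width: 0.577
gripper_force: 2.1
```

Call:
play_rows(commands="0.015 0 0 0 0 0;0.015 0 0 0 0 0;0.015 0 0 0 0 0;0.015 0 0 0 0 0")

```text
time_s: 22.3
tcp_pos: [0.6219, 0.1708, 0.0047]
ee_rot: [[1.0, 0.022, -0.0], [0.022, -1.0, -0.0], [-0.0, 0.0, -1.0]]
wrist_force: [-5.2, 0.5, 3.3]
gripper_width: 0.573
gripper_force: 2.5
```

Call:
play_rows(commands="0.01 0 0 0 0 0;0.01 0 0 0 0 0;0.01 0 0 0 0 0")

```text
time_s: 22.6
tcp_pos: [0.6228, 0.1708, 0.0048]
ee_rot: [[1.0, 0.022, -0.0], [0.022, -1.0, -0.0], [-0.0, 0.0, -1.0]]
wrist_force: [-4.9, 0.6, 3.9]
gripper_width: 0.579
gripper_force: 2.5
```

Call:
play_rows(commands="0.01 0 0 0 0 0;0.01 0 0 0 0 0;0.01 0 0 0 0 0")

```text
time_s: 22.9
tcp_pos: [0.6236, 0.1708, 0.0047]
ee_rot: [[1.0, 0.022, -0.0], [0.022, -1.0, -0.0], [-0.0, 0.0, -1.0]]
wrist_force: [-5.4, -0.3, 3.9]
gripper_width: 0.576
gripper_force: 2.6
```

Call:
play_rows(commands="0.01 0 0 0 0 0;0.01 0 0 0 0 0;0.01 0 0 0 0 0")

```text
time_s: 23.2
tcp_pos: [0.6245, 0.1708, 0.0047]
ee_rot: [[1.0, 0.022, -0.0], [0.022, -1.0, -0.0], [-0.0, 0.0, -1.0]]
wrist_force: [-5.6, 0.5, 5.5]
gripper_width: 0.572
gripper_force: 2.7
```

Call:
play_rows(commands="0.01 0 0 0 0 0;0.01 0 0 0 0 0")

```text
time_s: 23.4
tcp_pos: [0.6251, 0.1709, 0.0048]
ee_rot: [[1.0, 0.022, -0.0], [0.022, -1.0, -0.0], [-0.0, 0.0, -1.0]]
wrist_force: [-4.2, 0.0, 4.7]
gripper_width: 0.572
gripper_force: 2.7
```

Call:
play_rows(commands="0.01 0 0 0 0 0;0.01 0 0 0 0 0")

```text
time_s: 23.6
tcp_pos: [0.6256, 0.1708, 0.0047]
ee_rot: [[1.0, 0.022, -0.001], [0.022, -1.0, -0.0], [-0.001, 0.0, -1.0]]
wrist_force: [-6.4, -0.2, 4.2]
gripper_width: 0.576
gripper_force: 2.8
```

Call:
play_rows(commands="0.01 0 0 0 0 0;0.01 0 0 0 0 0")

```text
time_s: 23.8
tcp_pos: [0.6262, 0.1708, 0.0047]
ee_rot: [[1.0, 0.022, -0.001], [0.022, -1.0, -0.0], [-0.001, 0.0, -1.0]]
wrist_force: [-5.8, 0.8, 3.9]
gripper_width: 0.579
gripper_force: 2.8
```

Call:
play_rows(commands="0.01 0 0 0 0 0;0.01 0 0 0 0 0")

```text
time_s: 24.0
tcp_pos: [0.6263, 0.1708, 0.0047]
ee_rot: [[1.0, 0.022, -0.002], [0.022, -1.0, -0.0], [-0.002, 0.0, -1.0]]
wrist_force: [-8.0, 1.1, 6.3]
gripper_width: 0.574
gripper_force: 3.6
```

Call:
play_rows(commands="0.01 0 0 0 0 0;0.01 0 0 0 0 0")

```text
time_s: 24.2
tcp_pos: [0.6263, 0.1708, 0.0047]
ee_rot: [[1.0, 0.021, -0.003], [0.021, -1.0, -0.001], [-0.003, 0.001, -1.0]]
wrist_force: [-9.1, 1.4, 6.5]
gripper_width: 0.574
gripper_force: 4.4
```

Call:
play_rows(commands="0.01 0 0 0 0 0;0.01 0 0 0 0 0;0.01 0 0 0 0 0;0 0 0 0 0 0")

```text
time_s: 24.6
tcp_pos: [0.6264, 0.1708, 0.0047]
ee_rot: [[1.0, 0.021, -0.004], [0.021, -1.0, -0.001], [-0.004, 0.001, -1.0]]
wrist_force: [-9.8, 0.7, 7.6]
gripper_width: 0.572
gripper_force: 5.1
```

Call:
play_rows(commands="0.01 0 0 0 0 0;0.01 0 0 0 0 0;0 0 0 0 0 0")

```text
time_s: 24.9
tcp_pos: [0.6264, 0.1708, 0.0047]
ee_rot: [[1.0, 0.021, -0.006], [0.021, -1.0, -0.001], [-0.006, 0.001, -1.0]]
wrist_force: [-10.8, 1.8, 8.7]
gripper_width: 0.576
gripper_force: 5.8
```

Call:
play_rows(commands="0 0 0.01 0 0 0;0 0 0.01 0 0 0;0 0 0 0 0 0")

```text
time_s: 25.2
tcp_pos: [0.6264, 0.1707, 0.0048]
ee_rot: [[1.0, 0.021, -0.006], [0.021, -1.0, -0.001], [-0.006, 0.001, -1.0]]
wrist_force: [-9.7, 2.6, 6.9]
gripper_width: 0.575
gripper_force: 5.2
```

Call:
play_rows(commands="0 0 0.01 0 0 0;0 0 0.01 0 0 0;0 0 0 0 0 0")

```text
time_s: 25.5
tcp_pos: [0.6264, 0.1706, 0.0048]
ee_rot: [[1.0, 0.021, -0.006], [0.021, -1.0, -0.001], [-0.006, 0.001, -1.0]]
wrist_force: [-10.1, 2.0, 2.9]
gripper_width: 0.575
gripper_force: 4.6
```

Call:
play_rows(commands="0.01 0 0.003 0 0 0;0.01 0 0.003 0 0 0;0.01 0 0.003 0 0 0;0.01 0 0.003 0 0 0;0 0 0 0 0 0")

```text
time_s: 26.0
tcp_pos: [0.6264, 0.1706, 0.0048]
ee_rot: [[1.0, 0.021, -0.008], [0.021, -1.0, -0.002], [-0.008, 0.002, -1.0]]
wrist_force: [-11.9, 2.9, 3.7]
gripper_width: 0.571
gripper_force: 5.7
```

Call:
play_rows(commands="0.01 0 0.003 0 0 0;0.01 0 0.003 0 0 0;0.01 0 0.003 0 0 0;0 0 0 0 0 0")

```text
time_s: 26.4
tcp_pos: [0.6265, 0.1706, 0.0048]
ee_rot: [[1.0, 0.021, -0.01], [0.021, -1.0, -0.002], [-0.01, 0.002, -1.0]]
wrist_force: [-13.0, 3.4, 4.5]
gripper_width: 0.573
gripper_force: 6.5
```

Call:
play_rows(commands="0.01 0 0.003 0 0 0;0.01 0 0.003 0 0 0;0.01 0 0.003 0 0 0;0.01 0 0.003 0 0 0;0 0 0 0 0 0;0 0 0 0 0 0;0 0 0 0 0 0")

```text
time_s: 27.1
tcp_pos: [0.6265, 0.1705, 0.0048]
ee_rot: [[1.0, 0.021, -0.012], [0.021, -1.0, -0.003], [-0.012, 0.002, -1.0]]
wrist_force: [-15.4, 4.5, 5.3]
gripper_width: 0.576
gripper_force: 7.6
```

Call:
play_rows(commands="-0.02 0 -0.005 0 0 0;-0.02 0 -0.005 0 0 0;-0.02 0 -0.005 0 0 0;-0.02 0 -0.005 0 0 0;-0.02 0 -0.005 0 0 0;-0.02 0 -0.005 0 0 0;-0.02 0 0 0 0 0;-0.02 0 0 0 0 0;-0.02 0 0 0 0 0;-0.02 0 0 0 0 0;-0.04 0 0 0 0 0;-0.06 0 0 0 0 0;-0.1 0 0 0 0 0;-0.1 0 0 0 0 0")

```text
time_s: 28.5
tcp_pos: [0.6184, 0.1712, 0.0067]
ee_rot: [[1.0, 0.022, 0.002], [0.022, -1.0, 0.001], [0.002, -0.001, -1.0]]
wrist_force: [-0.2, -0.6, -0.1]
gripper_width: 0.573
gripper_force: 0.0
```

Call:
play_rows(commands="-0.3 0 0 0 0 0;-0.5 0 0 0 0 0;-0.5 0 0.2 0 0 0;0 0 0.8 0 0 0;0 0 0.8 0 0 0;0 0.2 0.8 0 0 0;0.1 0.8 0 0 0 0;0.1 0.8 0 0 0 0;0.1 0.8 0 0 0 0;0.1 0.8 0 0 0 0;0.1 0.7 0 0 0 0;0 0 0 0 0 0;0 0 0 0 0 0")

```text
time_s: 29.8
tcp_pos: [0.5926, 0.2944, 0.0829]
ee_rot: [[1.0, 0.023, -0.002], [0.023, -1.0, -0.001], [-0.002, 0.001, -1.0]]
wrist_force: [0.2, 0.2, 0.9]
gripper_width: 0.573
gripper_force: 0.0
```

```bash
python3 - <<'E'
from h import *
s=r.sense();print(s["time_s"],s["tcp_pos"],s["wrist_force"])
p,d=cams.capture("side");a=w2px("side",[.594,.294,.029]);print(a,w2px("side",[.695,.17,.012]));cv2.imwrite("pics/full.png",p)
crop(p,250,390,90,200,5,"pics/a5.png")
E
```

```text
29.8 [0.59259557 0.294416   0.0828939 ] [0.21857859 0.21849339 0.85361894]
[292.18048643 150.39390834] [326.10500028 161.1646563 ]
```

View pics/a5.png

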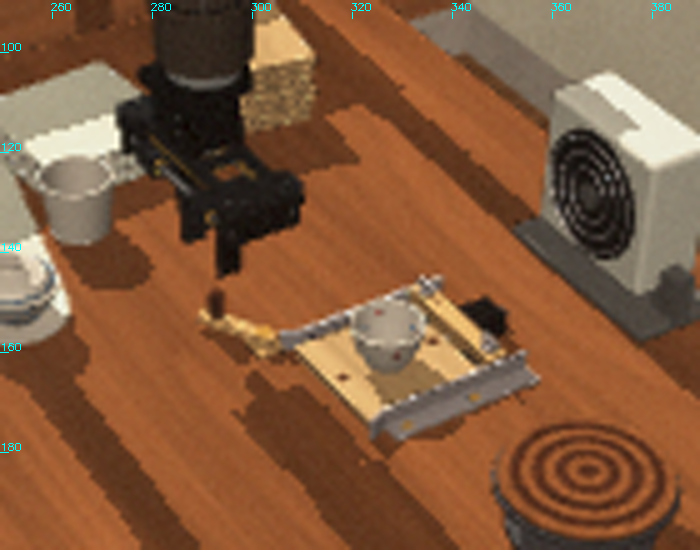

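The bat lies home against the batten with the bowl in the middle. The knob shows at about (293,150), where I predicted it. I'll descend and grip it.

Call:
play_rows(commands="0.05 0 -0.5 0 0 0;0 0 -0.5 0 0 0;0 0 -0.4 0 0 0;0 0 -0.3 0 0 0;0 0 -0.2 0 0 0;0 0 -0.05 0 0 0;0 0 0 0 0 0")

```text
time_s: 30.55
tcp_pos: [0.5951, 0.2939, 0.0254]
ee_rot: [[1.0, 0.022, 0.0], [0.022, -1.0, -0.0], [0.0, 0.0, -1.0]]
wrist_force: [0.1, 0.5, 0.4]
gripper_width: 0.57
gripper_force: 0.0
```

Call:
play_rows(commands="0 0 0 0 0 0;0 0 0 0 0 0;0 0 0 0 0 0;0 0 0 0 0 0;0 0 0 0 0 0;0 0 0 0 0 0", grip=8)

```text
time_s: 31.15
tcp_pos: [0.5951, 0.2942, 0.0257]
ee_rot: [[1.0, 0.021, 0.0], [0.021, -1.0, 0.001], [0.0, -0.001, -1.0]]
wrist_force: [-0.7, -0.6, -1.2]
gripper_width: 0.138
gripper_force: 30.2
```

```bash
python3 -c "
import numpy as np
t=np.radians(np.linspace(31.5,180,25));P=50*np.c_[-np.sin(t),np.cos(t)]
print(';'.join('%.3f %.3f 0 0 0 0'%tuple(d) for d in np.diff(P,axis=0)/30))"
```

```text
-0.148 -0.102 0 0 0 0;-0.136 -0.118 0 0 0 0;-0.123 -0.132 0 0 0 0;-0.108 -0.144 0 0 0 0;-0.092 -0.155 0 0 0 0;-0.075 -0.164 0 0 0 0;-0.056 -0.171 0 0 0 0;-0.038 -0.176 0 0 0 0;-0.019 -0.179 0 0 0 0;0.001 -0.180 0 0 0 0;0.020 -0.179 0 0 0 0;0.039 -0.176 0 0 0 0;0.058 -0.170 0 0 0 0;0.076 -0.163 0 0 0 0;0.093 -0.154 0 0 0 0;0.109 -0.143 0 0 0 0;0.124 -0.130 0 0 0 0;0.137 -0.116 0 0 0 0;0.149 -0.101 0 0 0 0;0.159 -0.084 0 0 0 0;0.167 -0.066 0 0 0 0;0.173 -0.048 0 0 0 0;0.178 -0.029 0 0 0 0;0.180 -0.010 0 0 0 0
```

Call:
play_rows(commands="-0.15 -0.1 0 0 0 0;-0.135 -0.12 0 0 0 0;-0.125 -0.13 0 0 0 0;-0.11 -0.145 0 0 0 0;-0.09 -0.155 0 0 0 0;-0.075 -0.165 0 0 0 0;-0.055 -0.17 0 0 0 0;-0.04 -0.175 0 0 0 0")

```text
time_s: 31.95
tcp_pos: [0.5686, 0.2619, 0.0256]
ee_rot: [[1.0, 0.023, -0.003], [0.023, -1.0, 0.003], [-0.003, -0.003, -1.0]]
wrist_force: [-7.2, 8.1, 1.7]
gripper_width: 0.14
gripper_force: 30.0
```

Call:
play_rows(commands="-0.02 -0.18 0 0 0 0;0 -0.18 0 0 0 0;0.02 -0.18 0 0 0 0;0.04 -0.175 0 0 0 0;0.06 -0.17 0 0 0 0;0.075 -0.165 0 0 0 0;0.095 -0.155 0 0 0 0;0.11 -0.145 0 0 0 0")

```text
time_s: 32.75
tcp_pos: [0.582, 0.2199, 0.0259]
ee_rot: [[1.0, 0.023, -0.0], [0.023, -1.0, 0.002], [-0.0, -0.002, -1.0]]
wrist_force: [-5.2, 5.6, 1.8]
gripper_width: 0.132
gripper_force: 30.0
```

Call:
play_rows(commands="0.125 -0.13 0 0 0 0;0.135 -0.115 0 0 0 0;0.15 -0.1 0 0 0 0;0.16 -0.085 0 0 0 0;0.165 -0.065 0 0 0 0;0.17 -0.05 0 0 0 0;0.17 -0.03 0 0 0 0;0.12 -0.01 0 0 0 0;0 0 0 0 0 0")

```text
time_s: 33.65
tcp_pos: [0.6188, 0.2015, 0.0258]
ee_rot: [[1.0, 0.022, -0.0], [0.022, -1.0, 0.001], [0.0, -0.001, -1.0]]
wrist_force: [-3.2, 3.9, 2.0]
gripper_width: 0.135
gripper_force: 30.0
```

Call:
play_rows(commands="0.04 0 0 0 0 0;0.04 0 0 0 0 0;0.03 0 0 0 0 0;0 0 0 0 0 0")

```text
time_s: 34.05
tcp_pos: [0.6221, 0.2012, 0.0258]
ee_rot: [[1.0, 0.022, 0.0], [0.022, -1.0, 0.0], [0.0, -0.0, -1.0]]
wrist_force: [-2.8, 3.2, 2.9]
gripper_width: 0.138
gripper_force: 30.0
```

Call:
play_rows(commands="0.04 0 0 0 0 0;0.04 0 0 0 0 0;0 0 0 0 0 0")

```text
time_s: 34.35
tcp_pos: [0.6239, 0.2011, 0.0257]
ee_rot: [[1.0, 0.022, -0.001], [0.022, -1.0, -0.0], [-0.001, 0.0, -1.0]]
wrist_force: [-5.3, 4.5, 4.0]
gripper_width: 0.14
gripper_force: 30.0
```

Call:
play_rows(commands="0.04 0 0 0 0 0;0.04 0 0 0 0 0;0 0 0 0 0 0")

```text
time_s: 34.65
tcp_pos: [0.627, 0.201, 0.0257]
ee_rot: [[1.0, 0.022, 0.0], [0.022, -1.0, 0.0], [0.0, -0.0, -1.0]]
wrist_force: [-2.5, 3.5, 3.6]
gripper_width: 0.137
gripper_force: 30.0
```

Call:
play_rows(commands="0.04 0 0 0 0 0;0.04 0 0 0 0 0;0 0 0 0 0 0")

```text
time_s: 34.95
tcp_pos: [0.6281, 0.201, 0.0256]
ee_rot: [[1.0, 0.021, -0.003], [0.021, -1.0, -0.001], [-0.003, 0.001, -1.0]]
wrist_force: [-6.6, 4.5, 5.5]
gripper_width: 0.138
gripper_force: 30.0
```

Call:
play_rows(commands="-0.05 0 0 0 0 0;0 0 0 0 0 0;0 0 0 0 0 0;0 0 0 0 0 0;0 0 0.1 0 0 0;0 0 0.4 0 0 0;0 0 0.8 0 0 0;0 0 0.8 0 0 0;-0.8 0 0.5 0 0 0;-0.9 0 0 0 0 0;-0.9 0.3 0 0 0 0;-0.9 0.5 0 0 0 0;-0.9 0.5 0 0 0 0;0 0 0 0 0 0", grip=50)

```text
time_s: 36.35
tcp_pos: [0.4937, 0.2411, 0.105]
ee_rot: [[1.0, 0.025, 0.0], [0.025, -1.0, 0.001], [0.0, -0.001, -1.0]]
wrist_force: [1.0, -0.8, 0.1]
gripper_width: 0.577
gripper_force: 0.0
```

```bash
python3 - <<'E'
from h import *
s=r.sense();print(s["time_s"],s["tcp_pos"],s["wrist_force"])
p,d=cams.capture("top");q,_=cams.capture("side")
crop(p,195,335,95,215,5,"pics/a6.png")
c=cv2.resize(q[125:195,270:390],None,fx=5.8,fy=5.8,interpolation=cv2.INTER_CUBIC)
cv2.imwrite("pics/a7.png",c)
E
```

```text
36.35 [0.49367393 0.2411109  0.10495447] [ 1.00353645 -0.84964987  0.07978817]
```

View pics/a6.png

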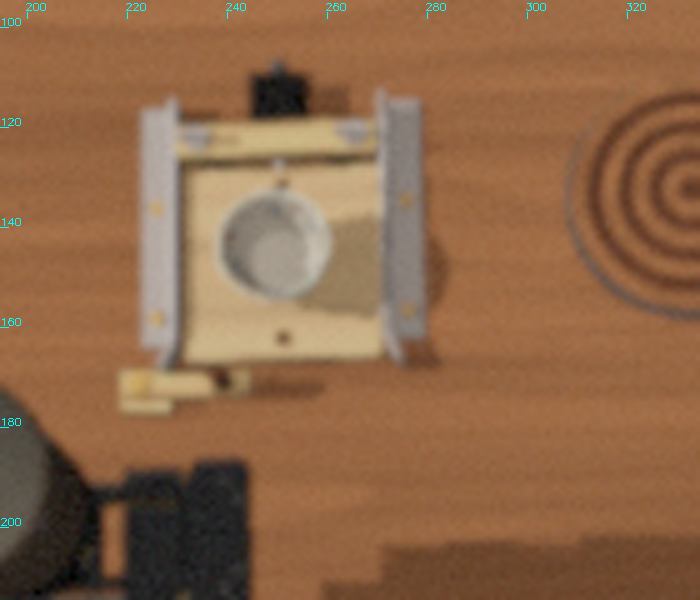

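```bash
python3 - <<'E'
from h import *
np.set_printoptions(precision=1,suppress=True)
A=lambda x,y,z:px2w("top",195+x/5-.5,95+y/5-.5,z)[:2]*1000
s,k=A(139,384,.018),A(223,377,.042);b1,b2=A(172,397,.016),A(248,395,.016)
print(s,k,k-s,"button yaw off world -y deg",np.degrees(np.arctan2(*(k-s)*[1,-1])),"bar edge",np.degrees(np.arctan2(*(b2-b1)*[1,-1])))
e=A(186,362,.012),A(384,357,.012);print("bat front",e,"back",A(185,166,.012),A(375,165,.012),"bowl",A(274,244,.054))
E
```

```text
[619.3 251.9] [616.8 196.7] [ -2.5 -55.2] button yaw off world -y deg -2.6056668823934666 bar edge 0.7750025150738857
bat front (array([634.1, 225.4]), array([635.6, 105.9])) back [757.8 228.6] [756.9 112. ] bowl [693.4 165.7]
```

View pics/a7.png

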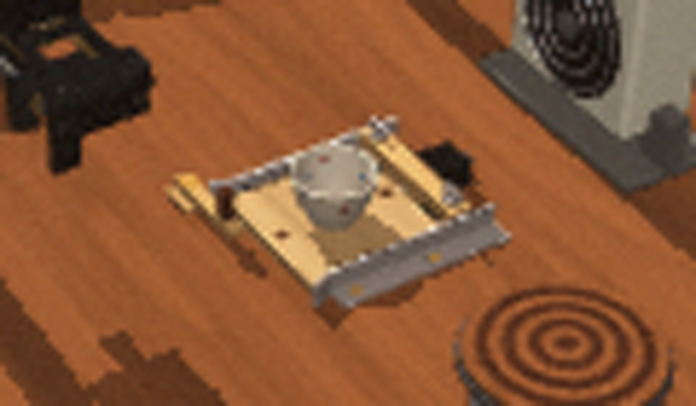

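```bash
python3 -c "
from station import r
print(r.finish_job())"
```

```text
the job is handed in; nothing more can be done
None
```

I handed the job in after about 36 s, with no verdict returned. The bat is bedded home with a 15 N push at the wrist, about 11 N of it estimated at the buffers. The turn-button is across the front at its end stop, and the last pictures show the bowl standing near the middle of the board and the arm clear.

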